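# Index the bench torch to its next notch

## Task

The bench torch stands locked in its first index notch. Pull the red ring up until the pin is out of the notch, swing the torch anticlockwise (seen from above) to the very next notch, the one in the brass shoe, and let the ring go so that its spring drops the pin fully home there. Feel for the notch gently: do not jam the pin against the plate or the notch walls, and leave the other things on the bench undisturbed.

Things in the scene. Friction and masses are not known exactly. Their poses are not given: they have to be found in the camera images.
- torch_mount: torch mount screwed to the table: black base plate 250 x 210 x 8, grey post 56 across on the swivel axis. Origin on the swivel axis at table height; x horizontal, pointing from the first notch through the axis; z up. On the post turns the torch: a blue bracket within 30 of the axis, the burner (brass nozzle, up to 205 high) on the far side from the pull ring
- swivel_axis (a point): point on the vertical swivel axis, 46 above the table, level with the top of the index plate; axes as torch_mount. The pin and ring stay 130 from this axis. The blue arm that carries them is 22 wide, its top 67 above the table
- index_plate: fixed flat aluminium arc, 26 wide (radius 117 to 143), top 46 above the table, with notches 11 wide and 20 deep at swivel 0 (pin starts here), at 0.45 to 0.80 rad (the next) and 1.31 rad (not wanted). The next one is the gap in a brass shoe, 47 degrees long, level with the plate; its place differs each run, is not reported. Load it with no more than 30 N. Origin, axes as torch_mount
- pull_ring (a point): centre of the upright red pull ring on the spring plunger, 106 above the table with the pin home. 36 outside, 24 inside diameter, 10 thick. x axis points along the arm to the swivel axis; y horizontal across the thickness, along the swing (pinch the two flat faces along y); z up, the pull direction. The 10 mm stem below comes out of a 22 mm wide collar, top 75 above the table
- pin_tip (a point): lower end, with a 1.5 mm bevel, of the 8 mm steel index pin, below the ring on the same plunger; 36 above the table when home (10 below the plate's top), 46 when it rides on plate or shoe, where it slides easily. In a notch it has 1.5 mm of play to either side
- lock_plunger (a joint): height of the plunger in m: 0 fully home (down), about 0.010 with the pin resting on the plate, end stop 0.016. A spring pushes it down with 7 N at 0, 12 N at the stop. Gripped firmly the ring cannot drop; held loosely between slightly open fingers it can, and drops into a notch that it is slid over
- torch_swivel (a joint): swivel angle of the torch in rad about the vertical axis, 0 in the first notch, growing anticlockwise seen from above; end stops -0.10 and 1.40; it stays where it is left. Turning it by the ring takes about 2 to 3 N, whether the pin is pulled clear or rides on the plate
- mould_box: dark graphite mould box with a lid, 70 x 70 x 56 tall; bystander. Origin: centre of its underside
- marver_paddle: flat graphite paddle with a wooden handle, 210 long, 50 wide, up to 16 high; bystander. Origin on its underside, near the middle of its length (its x axis)
- tweezers: steel tweezers, 130 long, 12 high, lying flat; bystander. Origin: centre of the underside
- rod_jar: white ceramic jar, 72 across and 100 tall, with coloured glass rods standing up to 180 high; bystander. Origin: centre of its underside
- bead_tray: wooden bead tray, 150 x 110 x 22; bystander. Origin: centre of its underside
- glass_cane: cream-coloured stub of patterned glass cane, 48 across, 30 tall; bystander. Origin: centre of its underside
- goggles: black safety goggles with violet lenses, 150 wide, 36 high, temples 90 long behind; bystander. Origin: under the middle of the lens frame

How it is judged (in metres and radians):
On the way, in this order (a step that is already met when the one before it is completed fails the run):
1. the ring is pulled up and the pin is clear of the first notch, before the torch turns (value of joint lock_plunger above 0.0095 m and value of joint torch_swivel below 0.08 rad), for 0.1 s.
2. the torch is swung off the first notch, towards the next, pin still up (value of joint torch_swivel above 0.12 rad and value of joint lock_plunger above 0.007 m), for 0.1 s.
At the end, for the whole second after the job is handed in: The plunger is down to within 2 mm of fully home, the torch stands at a swivel angle between 0.42 and 0.84 rad (only the next notch lies there) and is at rest (value of joint lock_plunger below 0.002 m and value of joint torch_swivel between 0.42 and 0.84 rad and velocity of joint torch_swivel between -0.05 and 0.05 rad/s); the robot touches nothing.
It fails at once if the index plate or its shoe is loaded with more than 30 N (pin jammed against a notch wall or pressed on the plate) (contact force between index_plate and anything else above 30 N).
It fails at once if a bystander (mould box, paddle, tweezers, rod jar, bead tray, glass cane, goggles) is moved by more than 20 mm (distance of any of mould_box, marver_paddle, tweezers, rod_jar, bead_tray, glass_cane, goggles from where it was at the start of the episode above 0.02 m).
It also fails if it takes over 45 s, if anything falls off the work surface, if the arm or the gripper's body presses on something with over 40 N, if the wrist force passes 120 N, or if a joint passes its speed limit or range.

## Robot

A 7-joint arm with a two-finger parallel gripper is mounted at the origin on the work surface. World frame = base frame: x ahead of the robot, y to its left, z up, the work surface at z = 0. Lengths are in m, angles in degrees, forces in N, time in s.
With the tool pointing down it reaches from about 0.4 to 0.875 m from the base axis. Payload 6.5 kg.
Tool frame: the origin (TCP) lies at the very end of the fingers, on their centre line; the grasp point (between the pads) lies 19 mm behind it; z points along the fingers, y is the line along which they close (so a half turn about z gives the same grasp; the last joint's range is limited). The gripper opens to 88 mm and grips with 3 to 60 N. Pads are 18 mm wide; open, the fingers measure 123 mm over their backs; the gripper's body (75 mm by 187 mm) begins 45 mm behind the grasp point.
Start: joints at [-75.298, 30.733, -0.252, 88.115, 0.149, 61.152, -4.079], TCP at [0.206, 0.616, 0.239] pointing down, gripper open.
Joint ranges: [-154.64, 154.64], [-21.42, 123.67], [-72.66, 72.17], [13.99, 137.28], [-74.86, 254.86], [10.95, 109.41], [-158.01, 158.01]. Speed limits (degrees/s): [136.94, 136.94, 180, 180, 180, 180, 180].

## Interface

Orientations are given as [roll, pitch, yaw] about the fixed x, y, z axes, in that order (R = Rz(yaw) Ry(pitch) Rx(roll)).
In Python, from bench import * gives the robot as it stands. The module is installed in compiled form; this text tells all that it offers.
- The arm moves only by the tool carry_out, never from a script. Its argument "commands" is a list of rows, each a list of 2 entries, a list of its own where there are three numbers: the shift along the tool's x, y, z in units of 30 mm (1.0 is 30 mm), then the turn about the tool's z in units of 5 degrees (1.0 is 5 degrees). In form: [[[tx, ty, tz], roll], ...]. A call has 1 to 10 rows; each row shifts and turns the commanded pose from where the row before left it, along the tool's axes as they then stand; what a row does not reach is not made up. A row lasts 1/10 s, in which the tool goes at most 50 mm and 8.59 degrees, less where a joint would pass 70% of its speed; a pose out of reach is approached as far as the arm can. A call is refused whole if a number of a shift passes 1 or a number of a turn 1, either way. A call with a gripper value outside its range is refused whole. "jaw" is the closure, from 0 (fully open) to 1 (shut), set as the call begins (left out, the last holds). The fingers move at their own pace and stop on an object; "grip_force" is the grip in N (left out, the last holds). Time passes only in rows, so rows that do not move let the fingers close. It gives the time, the measured TCP pose, the force, the opening and the grip force at its end, in the units of the state.
- state(): the state, without advancing time (a new reading comes with each control period).
- get_image(name): name is "scene" or "side" or "wrist"; returns a dict with "image" (480x640x3 uint8, red, green, blue), "fx", "fy", "cx", "cy" (pixels), "k1" (the pictures are not rectified: a ray, as slopes to the right and down, at radius r is drawn at 1 + k1 r^2 times it, then the intrinsics apply), "R" (3x3) and "t" (3): a world point X has camera coordinates R X + t; the wrist camera has in their place "mount" (4x4, takes a point from camera to tool coordinates, whose origin is the TCP and whose axes are the flange's). Camera axes: x right, y down, z forward; pixel columns grow to the right and rows downward; lengths in m; the calibration is good to about 2 mm. A picture is of the moment at which its call begins: read the wrist's pose just before it. There is no depth.
- close_job(): hands the job in; it is judged then, once.
The state is a dict: "time": time; "joints": joint angles; "joint_velocities": joint speeds; "effort": joint torques, N m; "tcp_pos": TCP position; "ee_rot": TCP orientation; "ft_force": force on the tool from outside, world axes, zero at the start; "ft_torque": the same for the moment, N m; "finger_gap": finger opening in m; "finger_force": force on a finger pad.
Only numpy, scipy, OpenCV 4.12 (cv2) and the standard library are available. Lean on these libraries where they do the work, as an engineer would, in place of code of your own. Each camera call takes 0.05 s, during which the arm holds its last target. There are 200 camera calls.

## Working session

There is one attempt and no reset: what is moved stays moved. The work goes in short steps, Python scripts to look and compute and a tool call to move; the robot and the scene stay as the last step left them, time stands still between calls to the robot, and variables do not carry over. Pictures are saved under pics/ and viewed, at most 10 in all, crops included, and the job is handed in when it is done.

Besides the shell and the picture viewer there is one more tool, called after "Request:" by a JSON object that holds its "method" and its "body". carry_out: Moves the arm, as the interface text tells. Its arguments: {"type":"object","properties":{"commands":{"type":"array"},"jaw":{"type":"number"},"grip_force":{"type":"number"}},"required":["commands"]}

```bash
mkdir -p pics
cat > h.py <<'E'
from bench import *
import numpy as np, cv2
def ray(im,u,v):
    K=np.array([[im['fx'],0,im['cx']],[0,im['fy'],im['cy']],[0,0,1.]])
    d=np.array([(u-im['cx'])/im['fx'],(v-im['cy'])/im['fy']])
    s=d.copy()
    for _ in range(30): s=d/(1+im['k1']*(s@s))
    R=np.array(im['R']);t=np.array(im['t'])
    return -R.T@t, R.T@np.array([s[0],s[1],1.])
def onplane(im,u,v,z):
    o,d=ray(im,u,v); return o+d*(z-o[2])/d[2]
def tri(r):
    A=0;b=0
    for o,d in r:
        d=d/np.linalg.norm(d);P=np.eye(3)-np.outer(d,d);A=A+P;b=b+P@o
    return np.linalg.solve(A,b)
def proj(im,X):
    c=np.array(im['R'])@X+np.array(im['t']);s=c[:2]/c[2];s=s*(1+im['k1']*(s@s))
    return im['fx']*s[0]+im['cx'],im['fy']*s[1]+im['cy']
def wrist():
    from scipy.spatial.transform import Rotation as Ro
    s=state();im=get_image('wrist');M=np.array(im['mount'])
    T=np.eye(4);T[:3,:3]=Ro.from_euler('xyz',s['ee_rot'],degrees=True).as_matrix();T[:3,3]=s['tcp_pos']
    W=np.linalg.inv(T@M);im['R']=W[:3,:3];im['t']=W[:3,3];return im
def red(im):
    h=cv2.cvtColor(im['image'],cv2.COLOR_RGB2HSV)
    m=(((h[...,0]<6)|(h[...,0]>174))&(h[...,1]>150)&(h[...,2]>80)).astype(np.uint8)
    n,l,s,c=cv2.connectedComponentsWithStats(m)
    return [(s[i].tolist(),c[i].round(1).tolist()) for i in range(1,n) if s[i,4]>30]
def save(im,n): cv2.imwrite('pics/'+n+'.png',cv2.cvtColor(im['image'],cv2.COLOR_RGB2BGR))
E
python3 - <<'E'
from h import *
print(state())
for n in ['scene','side']:
    im=get_image(n);save(im,n);print(n,red(im),-np.array(im['R']).T@im['t'])
im=wrist();save(im,'wrist');print(red(im))
E
```

```text
{'time': 0.0, 'joints': array([-75.2980791 ,  30.77789089,  -0.25582989,  88.17003102,
         0.14929885,  61.15256758,  -4.07958272]), 'joint_velocities': array([-0.18114039, -0.01081461,  0.02735187,  0.00152265, -0.00703962,
        0.05421217,  0.02185978]), 'effort': array([-1.87938040e-04, -5.70989370e+01,  9.90977101e-01, -2.51607317e+01,
       -5.60922688e-02,  1.78581337e-02,  1.67056855e-04]), 'tcp_pos': array([0.20599981, 0.61584169, 0.23783892]), 'ee_rot': array([-1.79900079e+02,  6.86103493e-03,  1.61510563e+02]), 'ft_force': array([ 0.85745106,  0.26260976, -1.04690136]), 'ft_torque': array([0.02105182, 0.02398997, 0.00995038]), 'finger_force': 0.0, 'finger_gap': 0.08819215975417267}
scene [([36, 118, 52, 62, 2040], [62.0, 148.0]), ([263, 240, 9, 10, 61], [267.1, 244.4]), ([330, 251, 14, 14, 96], [337.3, 257.5]), ([530, 303, 7, 29, 63], [532.9, 317.2]), ([257, 415, 30, 37, 114], [273.1, 434.7])] [1.21198278 0.84464692 0.82629422]
side [([0, 35, 9, 23, 93], [2.8, 47.7]), ([317, 116, 14, 13, 138], [323.9, 122.0]), ([201, 122, 7, 7, 40], [204.2, 124.6]), ([257, 138, 14, 12, 126], [263.8, 143.1]), ([407, 205, 19, 31, 43], [416.1, 220.4]), ([298, 206, 8, 11, 35], [301.6, 211.5]), ([426, 237, 17, 28, 43], [433.5, 250.4]), ([455, 287, 23, 38, 74], [465.3, 305.6])] [ 0.37662651 -0.91569329  0.96245412]
[([437, 263, 37, 35, 877], [455.0, 278.8]), ([264, 414, 14, 58, 289], [270.4, 443.0])]
```

View pics/scene.png

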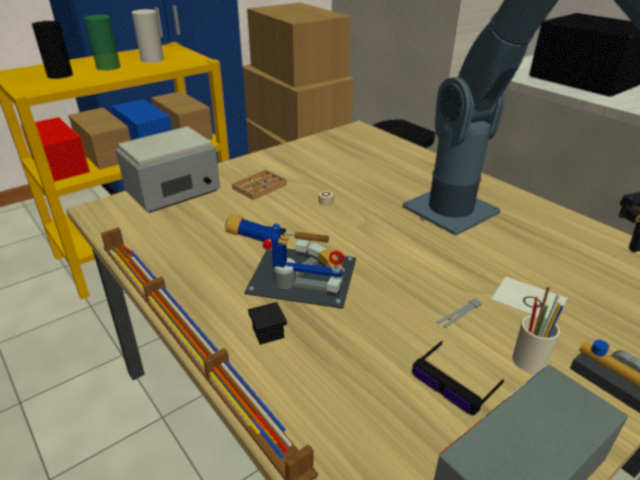

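View pics/side.png

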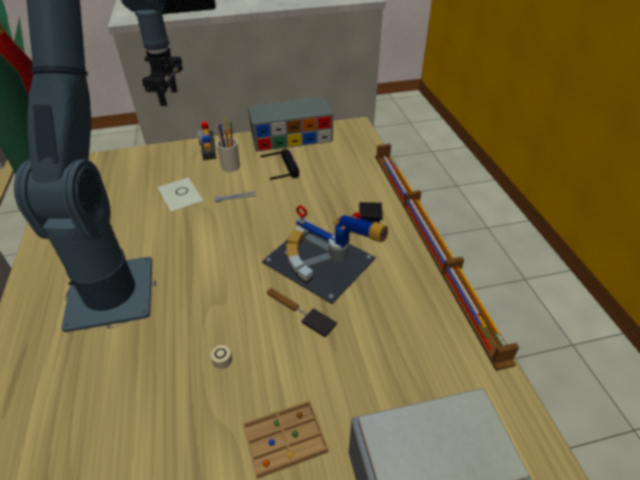

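The scene view shows the ring at about (337,257) and the post at about (284,275). In the side view the ring is at about (301,211), the arc with the brass shoe runs from about (297,240) to (302,270), and the post is at about (340,245).

Run:
```python
from h import *
a=get_image('scene');b=get_image('side')
P=tri([ray(a,337.3,257.5),ray(b,301.6,211.5)]);print('ring',P,proj(a,P),proj(b,P))
print('ring plane',onplane(a,337.3,257.5,.106),onplane(b,301.6,211.5,.106))
for im,(u0,v0,w) in ((a,(215,200,160)),(b,(250,190,140))):
    c=im['image'][v0:v0+int(w*.75),u0:u0+w];c=cv2.resize(c,(800,600),interpolation=cv2.INTER_CUBIC)
    cv2.imwrite('pics/crop%d.png'%u0,c[...,::-1])
```

```text
ring [0.54892587 0.0926756  0.10511356] (np.float64(336.3057838689007), np.float64(257.8986757244492)) (np.float64(300.77270640222525), np.float64(211.14701726038112))
ring plane [0.54681313 0.0938109  0.106     ] [0.55072378 0.08954902 0.106     ]
```

View pics/crop215.png

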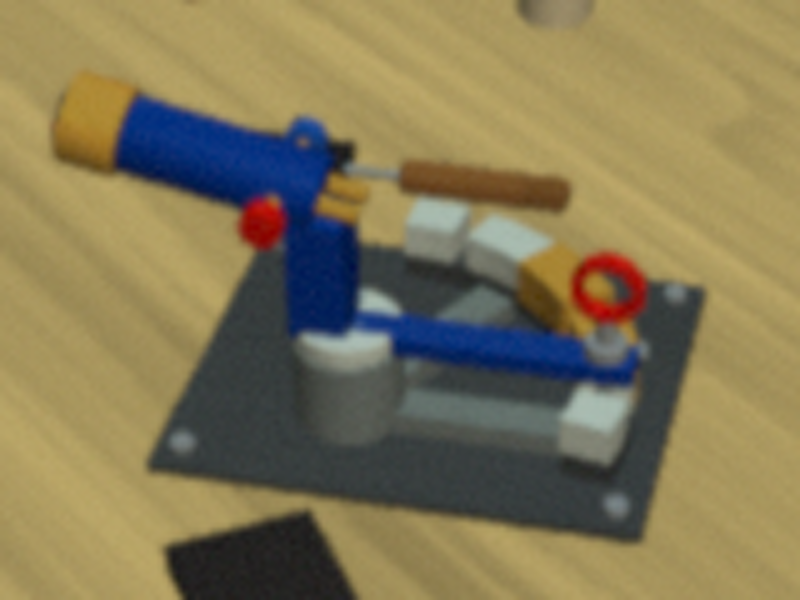

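View pics/crop250.png

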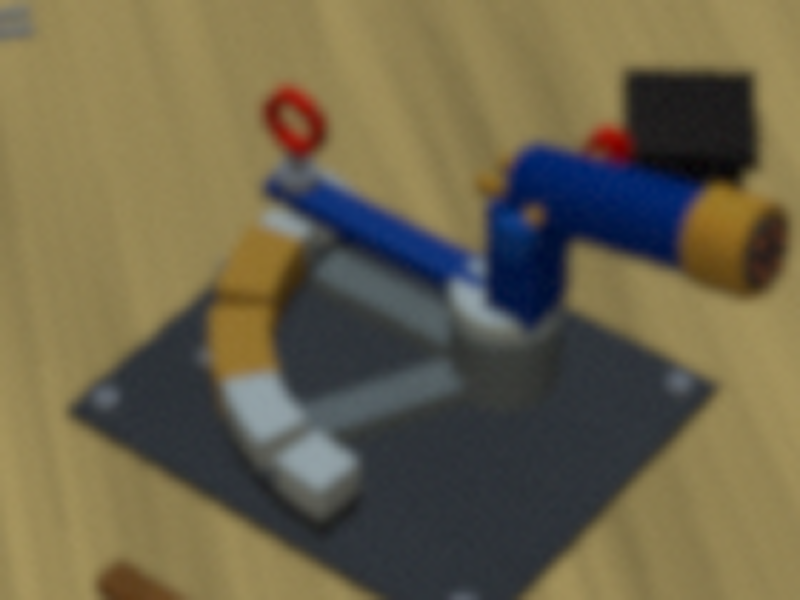

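The scene crop shows the upright red ring above the first notch, with the arm running left to the post. The side crop shows the gap in the brass shoe at crop (245,298) and the unwanted notch at crop (285,437).

Run:
```python
from h import *
a=get_image('scene');b=get_image('side')
cs=lambda u,v:(250+u*.175,190+v*.175)
ca=lambda u,v:(215+u*.2,200+v*.2)
A=[onplane(b,*cs(*p),.067) for p in((298,180),(478,268))];B=[onplane(a,*ca(*p),.067) for p in((605,358),(385,330))]
for X in(A,B):
    d=(X[1]-X[0])[:2];print(X[0],np.degrees(np.arctan2(d[1],d[0])))
ring=np.array([.549,.0925])
for n,p in(('gap',(245,298)),('far',(285,440))): print(n,onplane(b,*cs(*p),.046))
print('corners',[onplane(b,*cs(*p),.008).round(3) for p in((70,410),(717,387))],[onplane(a,*ca(*p),.008).round(3) for p in((150,468),(640,540),(706,290))])
print('posttop a',onplane(a,*ca(347,340),.056))
```

```text
[0.5512467  0.09086141 0.067     ] -49.4132106360966
[0.55116645 0.09587086 0.067     ] -49.75103743755263
gap [0.51211899 0.03392661 0.046     ]
far [ 0.51248661 -0.06503542  0.046     ]
corners [array([0.419, 0.015, 0.008]), array([ 0.734, -0.045,  0.008])] [array([ 0.735, -0.032,  0.008]), array([0.579, 0.157, 0.008]), array([0.417, 0.025, 0.008])]
posttop a [ 0.63329402 -0.00476361  0.056     ]
```

Request:
{"method": "carry_out", "body": {"commands": [[[-0.9, -0.72, 0], 0], [[-0.9, -0.72, 0], 0], [[-0.9, -0.72, 0], 0], [[-0.9, -0.72, 0], 0], [[-0.9, -0.72, 0], 0], [[-0.9, -0.72, 0], 0], [[-0.9, -0.72, 0], 0], [[-0.9, -0.72, 0], 0], [[-0.9, -0.72, 0], 0]], "jaw": 0.5, "grip_force": 20}}

```text
time: 1.25
tcp_pos: [0.3757, 0.3538, 0.2389]
ee_rot: [180.0, 0.0, 161.5]
ft_force: [0.5, 0.1, 0.6]
finger_gap: 0.0442
finger_force: 0.0
```

Request:
{"method": "carry_out", "body": {"commands": [[[-0.9, -0.72, 0], 0], [[-0.9, -0.72, 0], 0], [[-0.9, -0.72, 0], 0], [[-0.9, -0.72, 0], 0], [[-0.9, -0.72, 0], 0], [[-0.9, -0.72, 0], 0], [[-0.9, -0.72, 0], 0], [[-0.9, -0.72, 0], 0], [[-0.9, -0.72, 0], 0]]}}

```text
time: 2.15
tcp_pos: [0.5445, 0.0923, 0.2389]
ee_rot: [180.0, 0.0, 161.5]
ft_force: [0.9, 0.8, 0.6]
finger_gap: 0.0438
finger_force: 0.0
```

Request:
{"method": "carry_out", "body": {"commands": [[[0, 0, 0], 1], [[0, 0, 0], 1], [[0, 0, 0], 1], [[0, 0, 0], 1], [[0, 0, 0], 1], [[0, 0, 0], 1], [[0, 0, 0], 0.2], [[0, 0, 0], 0], [[0, 0, 0], 0]]}}

```text
time: 3.05
tcp_pos: [0.5437, 0.0936, 0.2387]
ee_rot: [180.0, -0.0, 130.6]
ft_force: [1.1, -0.0, 0.0]
finger_gap: 0.0443
finger_force: 0.0
```

Run:
```python
from h import *
im=wrist();save(im,'w1');print(red(im),state()['tcp_pos'],state()['ee_rot'],state()['joints'].round(1))
```

```text
[([316, 210, 13, 48, 569], [322.0, 233.6]), ([600, 330, 40, 35, 322], [620.4, 347.8]), ([359, 428, 16, 30, 418], [366.2, 442.5])] [0.54375853 0.09355975 0.23876212] [ 1.79996024e+02 -1.64896592e-03  1.30586847e+02] [-29.   21.7  18.5 104.1  -8.2  55.5  33.6]
```

View pics/w1.png

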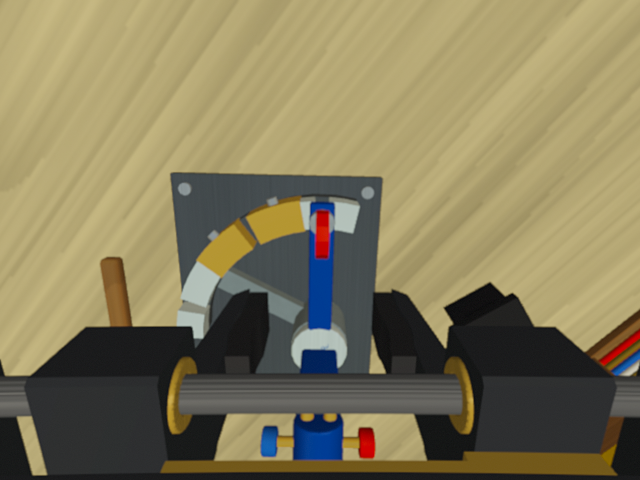

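The wrist view shows the ring at (322,234), the arm pointing straight down the image to the post at (319,349), and the gap in the brass shoe at about (249,231).

Run:
```python
from h import *
im=wrist();a=get_image('scene');b=get_image('side')
W=[ray(im,322,233.6)]
print(onplane(im,322,233.6,.106),'tri3',tri(W+[ray(a,337.3,257.5),ray(b,301.6,211.5)]))
P=onplane(im,322,233.6,.106)[:2]
o=onplane(im,321,206,.067);p=onplane(im,319.5,320,.067);d=(p-o)[:2];th=np.arctan2(d[1],d[0]);print('arm',o,np.degrees(th))
ax=P+.13*np.array([np.cos(th),np.sin(th)]);print('axis',ax)
for q in((249,231),(244,219),(255,243),(191,311)):
    G=onplane(im,*q,.046)[:2]-ax;print(q,np.hypot(*G),(np.arctan2(G[1],G[0])-th+np.pi)%(2*np.pi))
print(im['image'][231,235:262].tolist())
```

```text
[0.54981233 0.09086432 0.106     ] tri3 [0.54916181 0.09180671 0.10553367]
arm [0.5410566  0.10011338 0.067     ] -50.08191593474566
axis [ 0.63323226 -0.00884083]
(249, 231) 0.13179541683016674 0.5335588943137246
(244, 219) 0.14371944920765856 0.517441294150208
(255, 243) 0.11918766418227686 0.5465701421398199
(191, 311) 0.13134070665168943 1.3385083507075448
[[181, 150, 49], [182, 151, 51], [181, 151, 51], [176, 145, 49], [161, 130, 38], [145, 112, 32], [138, 104, 27], [138, 103, 28], [139, 105, 29], [138, 104, 24], [139, 104, 25], [138, 103, 29], [131, 101, 42], [114, 93, 59], [89, 82, 73], [69, 76, 79], [67, 76, 80], [90, 86, 78], [136, 116, 69], [170, 142, 56], [181, 150, 49], [182, 151, 48], [181, 151, 50], [181, 150, 49], [180, 150, 49], [181, 151, 50], [181, 150, 49]]
```

Request:
{"method": "carry_out", "body": {"commands": [[[-0.17, 0.09, 0.4], 0.1], [[0, 0, 0.8], 0], [[0, 0, 0.8], 0], [[0, 0, 0.8], 0], [[0, 0, 0.8], 0], [[0, 0, 0.8], 0], [[0, 0, 0.4], 0], [[0, 0, 0.2], 0], [[0, 0, 0], 0], [[0, 0, 0], 0]]}}

```text
time: 4.25
tcp_pos: [0.5498, 0.0914, 0.0895]
ee_rot: [179.9, 0.0, 130.0]
ft_force: [-0.1, -0.1, 0.1]
finger_gap: 0.044
finger_force: 0.0
```

Run:
```python
from h import *
im=wrist();s=state();save(im,'w2');print(red(im),s['tcp_pos'],s['ee_rot'],s['ft_force'])
r=red(im)[0]
print(onplane(im,*r[1],.106))
```

```text
[([302, 286, 27, 88, 2325], [315.1, 330.0])] [0.54996152 0.09150703 0.08966559] [1.79907416e+02 4.51761481e-02 1.29998713e+02] [ 0.55801563 -0.78663134 -0.09059252]
[0.54892464 0.09128172 0.106     ]
```

View pics/w2.png

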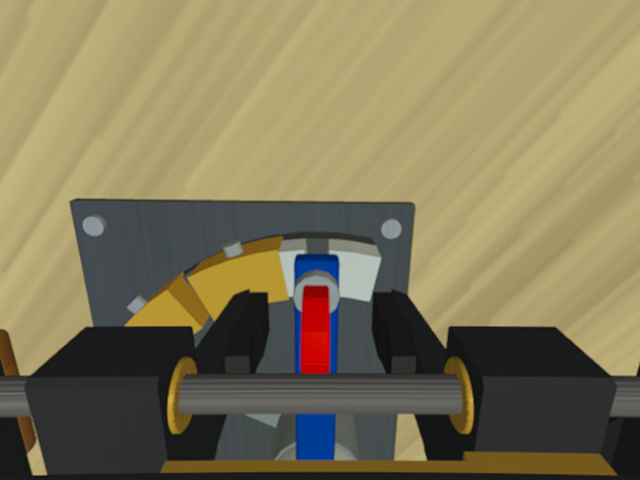

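The ring stands between the fingers at (315,330), about 1 mm off the centre line. I'll shift over and close.

Request:
{"method": "carry_out", "body": {"commands": [[[0, -0.03, 0.03], 0], [[0, 0, 0], 0], [[0, 0, 0], 0], [[0, 0, 0], 0], [[0, 0, 0], 0], [[0, 0, 0], 0], [[0, 0, 0], 0], [[0, 0, 0], 0]], "jaw": 1, "grip_force": 25}}

```text
time: 5.1
tcp_pos: [0.5484, 0.0908, 0.0879]
ee_rot: [180.0, -0.0, 130.0]
ft_force: [-1.1, -0.1, 1.8]
finger_gap: 0.0095
finger_force: 25.0
```

Request:
{"method": "carry_out", "body": {"commands": [[[0, 0, -0.08], 0], [[0, 0, -0.08], 0], [[0, 0, -0.08], 0], [[0, 0, -0.08], 0], [[0, 0, -0.08], 0], [[0, 0, -0.05], 0], [[0, 0, 0], 0], [[0, 0, 0], 0], [[0, 0, 0], 0]]}}

```text
time: 6.0
tcp_pos: [0.5481, 0.0905, 0.1012]
ee_rot: [-180.0, -0.0, 130.0]
ft_force: [1.6, -2.0, -11.8]
finger_gap: 0.0093
finger_force: 25.0
```

Request:
{"method": "carry_out", "body": {"commands": [[[-0.001, -0.076, 0], -0.2], [[-0.003, -0.151, 0], -0.4], [[-0.003, -0.151, 0], -0.4], [[-0.003, -0.151, 0], -0.4], [[-0.003, -0.151, 0], -0.4], [[-0.003, -0.151, 0], -0.4], [[0, 0, 0], 0], [[0, 0, 0], 0]]}}

```text
time: 6.8
tcp_pos: [0.5303, 0.0727, 0.1012]
ee_rot: [-179.9, -0.1, 141.0]
ft_force: [-0.3, -2.6, -11.6]
finger_gap: 0.0097
finger_force: 25.0
```

Request:
{"method": "carry_out", "body": {"commands": [[[-0.003, -0.151, 0], -0.4], [[-0.003, -0.151, 0], -0.4], [[-0.003, -0.151, 0], -0.4], [[-0.003, -0.151, 0], -0.4], [[-0.003, -0.151, 0], -0.4], [[-0.001, -0.076, 0], -0.2], [[0, 0, 0], 0], [[0, 0, 0], 0]]}}

```text
time: 7.6
tcp_pos: [0.5167, 0.0525, 0.1011]
ee_rot: [-180.0, -0.1, 152.0]
ft_force: [-2.2, -0.1, -11.0]
finger_gap: 0.0091
finger_force: 25.0
```

Run:
```python
from h import *
im=wrist();s=state();save(im,'w3');print(red(im),s['tcp_pos'],s['ee_rot'],s['ft_force'])
```

```text
[([305, 287, 31, 87, 2558], [320.1, 331.1])] [0.51669583 0.0525293  0.10108524] [-1.79960851e+02 -7.60818093e-02  1.51988318e+02] [ -2.10085473   0.33160356 -10.16845191]
```

View pics/w3.png

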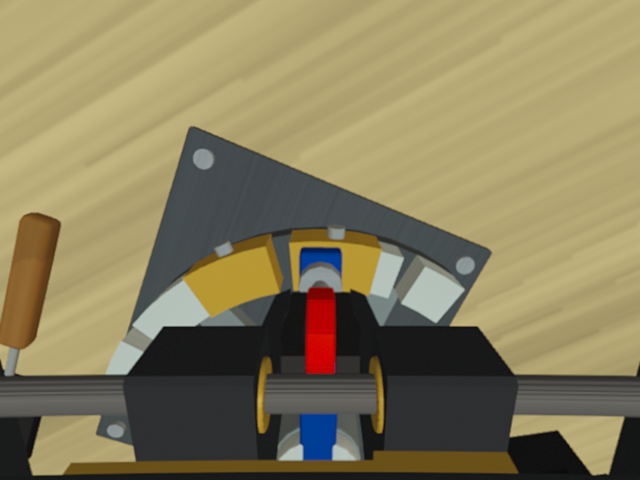

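Pin is over the shoe, with the gap centre at about (283,240), some 9–10° further on. I'll lower the pin onto the shoe, open slightly, and slide.

Request:
{"method": "carry_out", "body": {"commands": [[[0, 0, 0.04], 0], [[0, 0, 0.04], 0], [[0, 0, 0.02], 0], [[0, 0, 0], 0], [[0, 0, 0], 0]]}}

```text
time: 8.15
tcp_pos: [0.5167, 0.0525, 0.0981]
ee_rot: [-180.0, -0.1, 152.0]
ft_force: [-4.4, 2.2, -11.3]
finger_gap: 0.0094
finger_force: 25.0
```

Request:
{"method": "carry_out", "body": {"commands": [[[0, 0, 0], 0], [[0, 0, 0], 0], [[0, 0, 0], 0]], "jaw": 0.86}}

```text
time: 8.45
tcp_pos: [0.5198, 0.052, 0.0997]
ee_rot: [179.9, 0.2, 152.0]
ft_force: [0.4, -1.4, -0.2]
finger_gap: 0.0122
finger_force: 0.1
```

Run:
```python
from h import *
im=wrist();s=state();print(red(im),s['tcp_pos'],s['ee_rot'],s['ft_force'],s['finger_gap'])
```

```text
[([302, 279, 30, 95, 2596], [316.7, 326.7])] [0.51942181 0.0521631  0.09948205] [179.87094652   0.19939568 151.98562611] [-0.41515299 -0.48736552  0.61701843] 0.012488778791128117
```

Request:
{"method": "carry_out", "body": {"commands": [[[-0.001, -0.076, 0], -0.2], [[-0.001, -0.076, 0], -0.2], [[-0.001, -0.076, 0], -0.2], [[-0.001, -0.076, 0], -0.2], [[-0.001, -0.076, 0], -0.2], [[0, 0, 0], 0], [[0, 0, 0], 0]]}}

```text
time: 9.2
tcp_pos: [0.5142, 0.0433, 0.099]
ee_rot: [179.8, 0.2, 157.1]
ft_force: [3.2, 4.2, 0.2]
finger_gap: 0.012
finger_force: 2.7
```

```bash
cat > c.py <<'E'
from h import *
im=wrist();s=state();print(red(im),s['tcp_pos'].round(4),s['ee_rot'].round(1),s['ft_force'].round(1),s['finger_force'])
y=np.radians(s['ee_rot'][2]);print('force along tool y',s['ft_force'][0]*np.sin(y)-s['ft_force'][1]*np.cos(y))
E
python3 c.py
```

```text
[([310, 281, 31, 93, 2580], [325.3, 328.4])] [0.5142 0.0433 0.099 ] [179.8   0.2 157.1] [ 2.4  4.2 -0.8] 2.6512776645722624
force along tool y 4.816207811897285
```

Request:
{"method": "carry_out", "body": {"commands": [[[0, -0.038, 0], -0.1], [[0, -0.038, 0], -0.1], [[0, -0.038, 0], -0.1], [[0, -0.038, 0], -0.1], [[0, 0, 0], 0]]}}

```text
time: 9.75
tcp_pos: [0.5125, 0.0394, 0.099]
ee_rot: [179.8, 0.2, 159.1]
ft_force: [2.6, 4.4, -1.3]
finger_gap: 0.0124
finger_force: 3.0
```

Request:
{"method": "carry_out", "body": {"commands": [[[0, -0.038, 0], -0.1], [[0, -0.038, 0], -0.1], [[0, 0, 0], 0]]}}

```text
time: 10.05
tcp_pos: [0.5116, 0.0373, 0.099]
ee_rot: [179.8, 0.2, 160.1]
ft_force: [3.3, 5.7, -1.6]
finger_gap: 0.0125
finger_force: 2.9
```

```bash
python3 c.py
```

```text
[([310, 281, 31, 93, 2574], [325.4, 328.3])] [0.5116 0.0373 0.0989] [1.798e+02 1.000e-01 1.601e+02] [ 2.4  5.1 -1.9] 2.927607278982265
force along tool y 5.591542939484976
```

Request:
{"method": "carry_out", "body": {"commands": [[[0, -0.038, 0], -0.1], [[0, -0.038, 0], -0.1], [[0, 0, 0], 0]]}}

```text
time: 10.4
tcp_pos: [0.5106, 0.0348, 0.0987]
ee_rot: [179.9, 0.1, 161.1]
ft_force: [4.4, 4.3, -2.9]
finger_gap: 0.0125
finger_force: 2.6
```

```bash
python3 c.py
```

```text
[([310, 281, 31, 93, 2579], [325.3, 328.3])] [0.5105 0.0348 0.0987] [1.799e+02 1.000e-01 1.611e+02] [ 3.5  3.  -4.2] 2.5607515497904387
force along tool y 3.9944676187218944
```

Request:
{"method": "carry_out", "body": {"commands": [[[0, -0.038, 0], -0.1], [[0, 0, 0], 0]]}}

```text
time: 10.65
tcp_pos: [0.5091, 0.0323, 0.0985]
ee_rot: [180.0, 0.0, 161.6]
ft_force: [0.9, 1.2, 0.9]
finger_gap: 0.0125
finger_force: 0.7
```

```bash
python3 c.py
```

```text
[([311, 275, 29, 91, 2347], [324.7, 320.3])] [0.5091 0.0322 0.0985] [180.    0.  161.5] [1.2 1.5 0.1] 0.8369759570632596
force along tool y 1.7789632858093651
```

The ring dropped: the side load fell and the ring shifted in the image. I'll open and check.

Request:
{"method": "carry_out", "body": {"commands": [[[0, 0.02, 0], 0], [[0, 0, 0], 0], [[0, 0, 0], 0], [[0, 0, 0], 0], [[0, 0, 0], 0], [[0, 0, 0], 0]], "jaw": 0.5}}

```text
time: 11.3
tcp_pos: [0.509, 0.0329, 0.0983]
ee_rot: [-180.0, -0.0, 161.5]
ft_force: [0.5, -0.2, -0.9]
finger_gap: 0.044
finger_force: 0.0
```

Request:
{"method": "carry_out", "body": {"commands": [[[0, 0, -0.4], 0], [[0, 0, -0.9], 0], [[0, 0, -0.9], 0], [[0, 0, -0.9], 0], [[0, 0, -0.9], 0], [[0, 0, -0.9], 0], [[0, 0, -0.5], 0], [[0, 0, 0], 0], [[0, 0, 0], 0]]}}

```text
time: 12.2
tcp_pos: [0.5088, 0.0329, 0.2604]
ee_rot: [180.0, 0.0, 161.5]
ft_force: [0.1, -0.8, 0.1]
finger_gap: 0.044
finger_force: 0.0
```

Run:
```python
from h import *
a=get_image('scene');b=get_image('side');w=wrist();s=state();print(s['tcp_pos'],s['ft_force'])
for im in(a,b,w):print(red(im))
ax=np.array([.633,-.0085])
for l in(0,.01):
  X=np.r_[ax+.13*np.array([np.cos(np.radians(161)),np.sin(np.radians(161))]),.106+l]
  print(l,[np.round(proj(i,X),1) for i in(a,b,w)])
A=cv2.resize(a['image'][200:320,215:375],(400,300));B=cv2.resize(b['image'][185:290,250:390],(400,300))
W=cv2.resize(w['image'],(400,300));W2=cv2.resize(w['image'][170:320,220:420],(400,300))
cv2.imwrite('pics/end.png',np.vstack([np.hstack([A,B]),np.hstack([W,W2])])[...,::-1])
```

```text
[0.5082664  0.03280667 0.25932312] [-0.45024273 -0.03969568 -0.88897374]
[([36, 118, 52, 62, 2040], [62.1, 148.0]), ([327, 236, 14, 13, 73], [333.5, 241.4]), ([271, 244, 9, 9, 61], [275.1, 248.0]), ([530, 303, 7, 29, 63], [532.9, 317.4]), ([257, 415, 30, 37, 115], [273.4, 435.0])]
[([0, 35, 10, 25, 110], [3.3, 48.0]), ([317, 116, 14, 13, 138], [323.9, 122.0]), ([201, 121, 7, 8, 42], [204.1, 124.5]), ([257, 138, 14, 12, 121], [263.6, 143.2]), ([407, 205, 36, 61, 87], [424.8, 235.4]), ([455, 287, 23, 39, 71], [466.4, 307.2])]
[([316, 199, 12, 44, 479], [321.6, 219.8]), ([356, 414, 14, 18, 227], [362.8, 422.1]), ([604, 425, 18, 10, 101], [612.8, 429.2])]
0 [array([333. , 241.2]), array([291.1, 226.5]), array([320.6, 220.3])]
0.01 [array([333.1, 237.8]), array([290.9, 223.8]), array([320.6, 223.5])]
```

View pics/end.png

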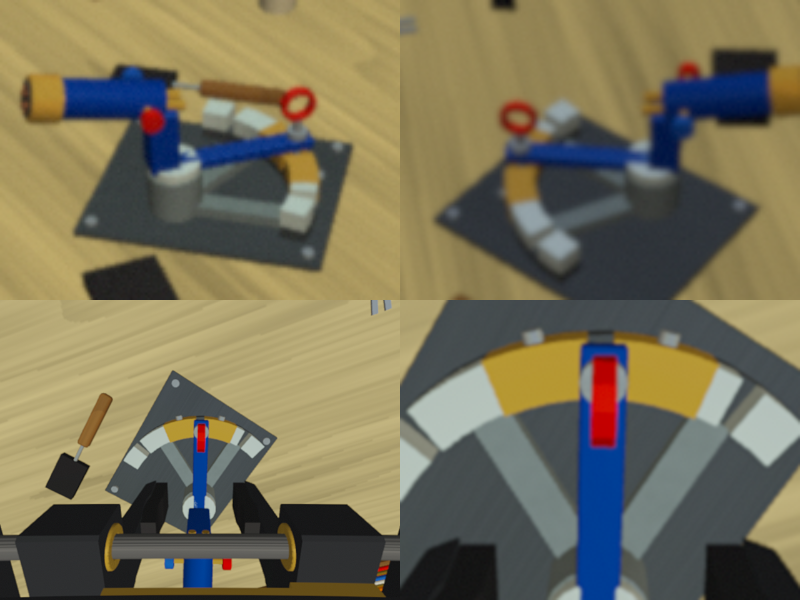

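The end views show the arm over the shoe's gap. The ring is at scene (333.5,241.4) and wrist (321.6,219.8), which match the fully home predictions of (333,241.2) and (320.6,220.3). The gripper is clear, so I'm handing in.

```bash
python3 -c "
from bench import *
print(close_job())"
```

```text
the job is handed in; nothing more can be done
None
```

The torch is in the brass-shoe notch at about 0.54 rad, with the ring at its fully-home height in the final camera views and the gripper clear; the job is handed in at about 12 s, and no verdict came back.

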